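# Stand the basting brush in its cup, leaning towards the sauce

### The job

Take the red basting brush out of its stand and lower it, bristles down, into the steel cup on the wooden board, right down to the bottom of the cup before letting go. It must end up resting in the cup, leaning against the side of the rim that is nearest the blue sauce bowl, with its handle pointing towards that bowl. Leave the cup, the bowl, the spare cup and the black brush standing where they are.

Things in the scene. Friction and masses are not known exactly. Their poses are not given: they have to be found in the camera images.
- red_brush: Red basting brush, 170 long, 45 g, loose. Stiff bristle head 24 diameter, 48 long; steel ferrule 21 diameter up to 62 from the tips; then a straight handle 15 diameter to the end. Centre of mass 47 from the tips. Origin: centre of the bristle tips (foot); z along the brush to the handle end. Starts upright, bristles down, in a hole of the stand, tips 8 and handle end 178 above the worktop.
- red_brush_end (a point): Centre of the red brush's handle end, 170 along its z axis from the foot.
- cup: Open round steel cup, 74 high, 71 across the rim, 60 across the foot, 150 g, loose, on the wooden board beside the blue bowl. Inner floor 5 above its underside; inside about 53 across at the floor, 62 at the rim. Origin: centre of its underside, z up. The spare cup on the bare worktop looks the same.
- sauce_bowl: Blue sauce bowl, 76 across, 30 high, loose, standing on the other half of the same board, 110 from the cup, centre to centre. Origin: centre of its underside, z up. The board is wood, 240 x 110 x 15 high, and fixed; cup and bowl may stand either way round on it.
- black_brush: Black basting brush, same shape, size, origin and axes as the red one, in the other hole of the fixed white plastic stand (60 x 160 x 40 high; holes 27 across, 32 deep, 100 apart; a brush in it can wobble a few degrees). Either brush may be in either hole.
- spare_cup: Second steel cup, same as the first, loose, standing empty on the bare worktop farther from the robot. Origin: centre of its underside. Not to be used.
Not all that is in view belongs to the job. What is shaped like the sauce_bowl but orange or pink is not meant.

How it is judged:
On the way, in this order (a step that is already met when the one before it is completed fails the run):
1. the red brush is lifted clear of the stand (height (world z) of red_brush above 0.07 m), for 0.1 s.
2. still held by the fingers, its foot is lowered inside the cup to the bottom (foot less than 35 mm above the cup's underside) (z of red_brush in the frame of cup below 0.035 m and horizontal distance between red_brush and cup below 0.032 m and contact force between the fingers and red_brush above 0.5 N), for 0.1 s.
At the end, for the whole second after the job is handed in: The red brush rests released and still in the cup: foot under 32 mm from the cup's axis and under 35 mm above its underside, leaning 4 to 50 degrees, handle end within 85 mm horizontally of the blue bowl's centre (so it leans on that side). Cup upright within 6 degrees (z of red_brush in the frame of cup below 0.035 m and horizontal distance between red_brush and cup below 0.032 m and angle between red_brush's own z axis and vertical between 0.07 and 0.87 rad and horizontal distance between red_brush_end and sauce_bowl below 0.085 m and linear speed of each of red_brush, cup below 0.02 m/s and angular speed of red_brush below 0.2 rad/s and angle between cup's own z axis and vertical below 0.1 rad and contact force between the fingers and red_brush below 0.1 N); the robot touches nothing.
It fails at once if the cup is pushed more than 25 mm or tipped over 25 degrees (distance of cup from where it was at the start of the episode above 0.025 m or angle between cup's own z axis and vertical above 0.44 rad).
It fails at once if the blue bowl is moved more than 20 mm (distance of sauce_bowl from where it was at the start of the episode above 0.02 m).
It fails at once if the black brush is moved more than 20 mm or tipped over 20 degrees (distance of black_brush from where it was at the start of the episode above 0.02 m or angle between black_brush's own z axis and vertical above 0.35 rad).
It fails at once if the spare cup is moved more than 20 mm (distance of spare_cup from where it was at the start of the episode above 0.02 m).
It also fails if it takes over 38 s, if anything falls off the work surface, if the arm or the gripper's body presses on something with over 40 N, if the wrist force passes 120 N, or if a joint passes its speed limit or range.

### The arm

A 7-joint arm with a two-finger parallel gripper is mounted at the origin on a cart in front of the work surface, level with it; the furniture and walls round the work are solid. World frame = base frame: x ahead of the robot, y to its left, z up, the work surface at z = 0. Lengths are in m, angles in rad, forces in N, time in s.
With the tool pointing down it reaches from about 0.4 to 0.85 m from the base axis. Payload 10.4 kg.
Tool frame: the origin (TCP) lies midway between the tips of the shut fingers; the grasp point (between the pads) lies 19 mm behind it; z points along the fingers, x is the direction in which the jaws open and shut, and the axes are right-handed (so a half turn about z gives the same grasp; the last joint's range is limited). The gripper opens to 85 mm and grips with 20 to 120 N. Pads are 22 mm wide; open, the fingers measure 114 mm over their backs; the gripper's body (76 mm by 85 mm) begins 54 mm behind the grasp point. The pads swing forward as they close: fully open they stand 13 mm farther back than shut.
Start: joints at [1.078, 0.332, -0.065, 1.46, 0.022, 1.35, -0.088], TCP at [0.283, -0.557, 0.231] pointing down, gripper open.
Joint ranges: [-2.6, 2.6], [-0.5, 2.12], [-1.47, 1.34], [0.16, 2.42], [-1.27, 4.41], [0.06, 2.06], [-2.6, 2.6]. Speed limits (rad/s): [2.22, 2.22, 2.79, 2.79, 3.14, 3.14, 3.14].

### API

Orientations are given as a unit quaternion [x, y, z, w].
In Python, from workcell import telemetry, eyes, order gives the robot as it stands.
- The arm moves only by the tool servo_tool, never from a script. Its argument "deltas" is a list of rows, each a list of 3 entries, a list of its own where there are three numbers: the shift along the tool's x, y, z in cm, then the turn about the tool's z in rad, then the finger opening in cm, from 0 to 8.54. A call has 1 to 12 rows; each row shifts and turns the pose as measured when the row begins, along the tool's axes as they then stand; what a row does not reach is not made up. A row lasts 1/12 s, in which the tool goes at most 41.7 mm and 7.16 degrees, less where a joint would pass 70% of its speed; a pose out of reach is approached as far as the arm can. A call is refused whole if a number of a shift passes 4.17 or a number of a turn 0.125, either way. A call with a gripper value outside its range is refused whole. The fingers move at their own pace and stop on an object; "force" is the grip in N (left out, the last holds). Time passes only in rows, so rows that do not move let the fingers close. It gives the time, the measured TCP pose, the force and the opening at its end, in the units of the state.
- telemetry.get_obs(): the state, without advancing time (a new reading comes with each control period).
- eyes.camera(name): name is "scene" or "top" or "wrist"; returns (picture, depth): 400x640x3 uint8, blue, green, red; 400x640 float32, m along the optical axis (not along the pixel's ray), 0 where there is no reading.
- eyes.calibration(name): a dict with "fx", "fy", "cx", "cy" (pixels), "rvec" (rotation vector, rad) and "tvec" (3), from world to camera coordinates, as OpenCV has them. Camera axes: x right, y down, z forward; pixel columns grow to the right and rows downward; lengths in m; the calibration is good to about 2 mm. A picture is of the moment at which its call begins: read the wrist's pose just before it. calibration takes no time and is no camera call; for the wrist camera it gives the pose at the moment of the call.
- order.hand_in(): hands the job in, once; it reports no verdict.
The state is a dict: "clock": time; "joint_pos": joint angles; "joint_velocities": joint speeds; "tau": joint torques, N m; "position": TCP position; "ee_rot": TCP orientation; "ft_force": force on the tool from outside, world axes, zero at the start; "torque": the same for the moment, N m; "grip_width": opening from 0.0 (shut) to 1.0 (fully open).
Only numpy, scipy, OpenCV 4.12 (cv2) and the standard library are available. Lean on these libraries where they do the work, as an engineer would, in place of code of your own. Each camera call takes 0.05 s, during which the arm holds its last target. There are 200 camera calls.

## Working session

There is one attempt and no reset: what is moved stays moved. The work goes in short steps, Python scripts to look and compute and a tool call to move; the robot and the scene stay as the last step left them, time stands still between calls to the robot, and variables do not carry over. Pictures are saved under pics/ and viewed, about 8 in all and at most 12, crops included, and the job is handed in when it is done.

Besides the shell and the picture viewer there is one more tool, called after "Call:" by a JSON object that holds its "op" and its "data", one argument or row to a line. servo_tool: Moves the arm, as the interface text tells. Its arguments: {"type":"object","properties":{"deltas":{"type":"array"},"force":{"type":"number"}},"required":["deltas"]}

```bash
mkdir -p pics; cat > h.py <<'E'
import numpy as np, cv2
from scipy.spatial.transform import Rotation as R
from workcell import telemetry, eyes, order
def cam(n):
    k=eyes.calibration(n); p,d=eyes.camera(n); return k,p,d
def world(k,u,v,z):  # u,v arrays, depth z
    u,v,z=map(np.asarray,(u,v,z))
    c=np.stack([(u-k['cx'])/k['fx']*z,(v-k['cy'])/k['fy']*z,z],-1)
    Rm=cv2.Rodrigues(np.array(k['rvec'],float))[0]
    return (c-np.array(k['tvec']).ravel())@Rm
def cloud(k,d):
    v,u=np.mgrid[:d.shape[0],:d.shape[1]]
    return world(k,u,v,d)
E
python3 - <<'E'
from h import *
s=telemetry.get_obs();print(s)
for n in("top","scene"):
    k,p,d=cam(n); cv2.imwrite(f"pics/{n}0.png",p); np.savez(f"{n}0.npz",p=p,c=cloud(k,d),d=d); print(n,k)
E
```

```text
{'clock': 0.0, 'joint_pos': array([ 1.07841874,  0.33288972, -0.06471674,  1.46095575,  0.02158449,
        1.34988184, -0.08851416]), 'joint_velocities': array([-1.57361529e-03,  1.28601368e-03,  7.31981581e-04, -2.35377405e-03,
        1.00943652e-03, -5.64485730e-04,  3.70162114e-05]), 'tau': array([-1.04821986e-03, -6.25448084e+01,  4.88241808e-02, -3.91602802e+01,
        1.61720632e-02,  9.88381886e-03, -2.48782294e-05]), 'position': array([ 0.28276784, -0.55695199,  0.23049793]), 'ee_rot': array([ 8.52263062e-01, -5.23112946e-01, -6.25207761e-04, -3.56897503e-04]), 'ft_force': array([ 0.29195058,  0.14562316, -0.17490585]), 'torque': array([0.03771531, 0.0300511 , 0.03280909]), 'grip_width': 0.9979939586836787}
top {'fx': 452.33812495351174, 'fy': 452.33812495351174, 'cx': 319.70091924322844, 'cy': 198.4625802390619, 'rvec': array([ 2.15822843, -2.15863205,  0.10893445]), 'tvec': array([0.00546679, 0.55676809, 0.97999189])}
scene {'fx': 396.8771176682108, 'fy': 396.8771176682108, 'cx': 317.1158272831784, 'cy': 197.29290967695812, 'rvec': array([ 0.87981704, -2.25195541,  1.34960678]), 'tvec': array([0.3921637 , 0.28435154, 0.57679746])}
```

View pics/top0.png

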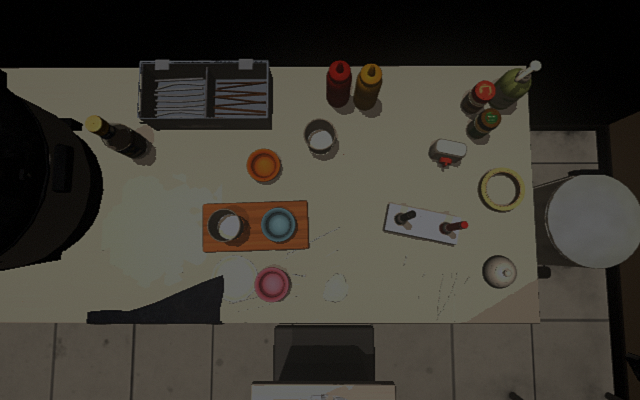

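View pics/scene0.png

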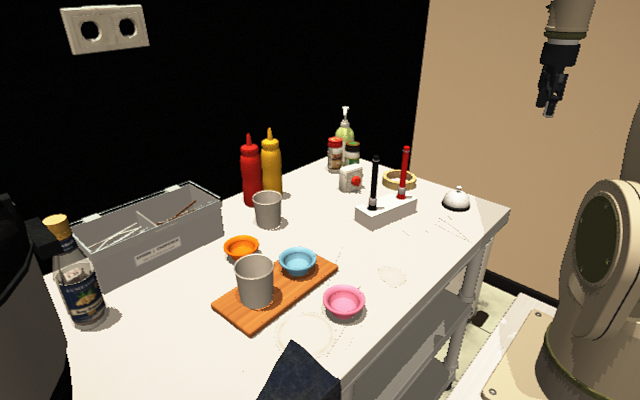

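The top view shows the red brush (handle end about (463,225)) in the right-hand stand hole and the black one at (408,215). The cup is at (226,228) on the board, with the bowl at (278,225). The scene view agrees with this.

```bash
python3 - <<'E'
from h import *
def circ(P):
    A=np.c_[2*P[:,:2],np.ones(len(P))];s=np.linalg.lstsq(A,(P[:,:2]**2).sum(1),rcond=None)[0]
    return s[:2],np.sqrt(s[2]+s[:2]@s[:2])
def show(n,P): print(n,len(P),np.round(P.mean(0),4) if len(P) else '',np.round(circ(P)[0],4) if len(P)>5 else '', round(circ(P)[1],4) if len(P)>5 else '')
for n in("top",):
    f=np.load(n+"0.npz");c=f['c'];ok=f['d']>0;p=f['p'].astype(int)
    def sel(u0,u1,v0,v1,z0,z1,extra=None):
        C=c[v0:v1,u0:u1];m=ok[v0:v1,u0:u1]&(C[...,2]>z0)&(C[...,2]<z1)
        if extra is not None:m&=extra[v0:v1,u0:u1]
        return C[m]
    show('cup rim',sel(200,250,203,253,.083,.096))
    show('bowl rim',sel(255,305,200,250,.040,.052))
    show('spare rim',sel(295,345,112,162,.068,.08))
    red=p[...,2]>1.8*np.maximum(p[...,0],p[...,1])
    for a,b in((.05,.08),(.08,.11),(.11,.14),(.14,.165),(.165,.19)):
        show(f'red {a}',sel(425,480,215,245,a,b)); show(f'blk {a}',sel(392,424,200,232,a,b))
    S=sel(378,465,195,250,.035,.045); show('stand top',S)
    print(cv2.minAreaRect((S[:,:2]*1000).astype(np.float32)))
    B=sel(195,312,195,255,.012,.018);print(cv2.minAreaRect((B[:,:2]*1000).astype(np.float32)))
f=np.load("scene0.npz");c=f['c'];p=f['p'].astype(int)
for nm,(u0,u1,v0,v1) in dict(red=(396,414,144,200),blk=(366,384,153,210)).items():
    C=c[v0:v1,u0:u1]
    for a in(.06,.09,.12,.15,.17):
        m=(abs(C[...,2]-a)<.012)&(C[...,0]>.3)&(C[...,0]<.75); P=C[m];P=P[abs(P[:,0]-np.median(P[:,0]))<.03]
        print(nm,a,len(P),P.mean(0).round(4))
E
```

```text
cup rim 147 [0.4955 0.2113 0.0881] [0.4948 0.2072] 0.0339
bowl rim 366 [0.4975 0.0981 0.0436] [0.4985 0.0977] 0.0338
spare rim 136 [0.695  0.0066 0.0728] [0.6933 0.0064] 0.0339
red 0.05 53 [ 0.4898 -0.2639  0.0655] [ 0.4905 -0.2691] 0.009
blk 0.05 39 [ 0.5088 -0.1665  0.0663] [ 0.5107 -0.1708] 0.0086
red 0.08 29 [ 0.489  -0.2639  0.0956] [ 0.4906 -0.2691] 0.0071
blk 0.08 19 [ 0.5083 -0.1663  0.0952] [ 0.5108 -0.1714] 0.0071
red 0.11 29 [ 0.4898 -0.2635  0.1253] [ 0.4906 -0.2685] 0.0067
blk 0.11 20 [ 0.5086 -0.1663  0.1263] [ 0.5109 -0.1715] 0.0073
red 0.14 30 [ 0.4898 -0.2639  0.1514] [ 0.4905 -0.2691] 0.0071
blk 0.14 15 [ 0.509  -0.1656  0.151 ] [ 0.511 -0.172] 0.0078
red 0.165 60 [ 0.4904 -0.2676  0.1765] [ 0.4906 -0.2681] 0.0055
blk 0.165 58 [ 0.5102 -0.1702  0.1758] [ 0.5103 -0.1707] 0.0056
stand top 1638 [ 0.4997 -0.2187  0.0401] [ 0.5005 -0.2177] 0.0488
((500.7436828613281, -220.51626586914062), (160.97911071777344, 60.37131881713867), 78.26490020751953)
((496.6277770996094, 152.67361450195312), (109.66915893554688, 239.71755981445312), 1.9677679538726807)
red 0.06 70 [ 0.4846 -0.2649  0.0603]
red 0.09 54 [ 0.4854 -0.266   0.0903]
red 0.12 53 [ 0.4851 -0.2655  0.1196]
red 0.15 54 [ 0.4852 -0.2657  0.15  ]
red 0.17 59 [ 0.4859 -0.2662  0.1691]
blk 0.06 73 [ 0.5044 -0.1669  0.0605]
blk 0.09 54 [ 0.5054 -0.168   0.0896]
blk 0.12 58 [ 0.5054 -0.1682  0.12  ]
blk 0.15 60 [ 0.5056 -0.1682  0.1496]
blk 0.17 62 [ 0.5062 -0.1689  0.1701]
```

Positions agree to within 1–2 mm: the red brush is at (0.4905,-0.269), the cup at (0.495,0.2075) and the bowl at (0.4985,0.098). My plan has these steps:
1. Grip with the jaws along world y.
2. Lower the brush to the cup floor and open the fingers.
3. Nudge the handle towards the bowl with one finger, so it tips onto the rim.

First I turn the tool so that its x points along world -y.

Call:
{"op": "servo_tool", "data": {
  "deltas": [
    [[0,0,0],0.12,6],
    [[0,0,0],0.12,6],
    [[0,0,0],0.12,6],
    [[0,0,0],0.11,6],
    [[0,0,0],0,6]
  ],
  "force": 40
}}

```text
clock: 0.52
position: [0.2821, -0.556, 0.2281]
ee_rot: [-0.7, 0.714, 0.003, 0.001]
ft_force: [0.4, 0.5, -0.4]
grip_width: 0.707
```

Call:
{"op": "servo_tool", "data": {
  "deltas": [
    [[-2.87,-2.08,-0.05],0,6],
    [[-2.87,-2.08,-0.05],0,6],
    [[-2.87,-2.08,-0.05],0,6],
    [[-2.87,-2.08,-0.05],0,6],
    [[-2.87,-2.08,-0.05],0,6],
    [[-2.87,-2.08,-0.05],0,6],
    [[-2.87,-2.08,-0.05],0,6],
    [[-2.87,-2.08,-0.05],0,6],
    [[-2.87,-2.08,-0.05],0,6],
    [[0,0,0],0,6]
  ]
}}

```text
clock: 1.35
position: [0.475, -0.2883, 0.2293]
ee_rot: [0.712, -0.702, -0.006, 0.0]
ft_force: [0.5, 1.5, 0.1]
grip_width: 0.703
```

Call:
{"op": "servo_tool", "data": {
  "deltas": [
    [[-1.0,-0.8,0],0.01,6],
    [[-0.8,-0.7,0],0,6],
    [[0,0,0],0,6],
    [[0,0,0],0,6]
  ]
}}

```text
clock: 1.68
position: [0.4912, -0.2671, 0.2286]
ee_rot: [0.715, -0.7, -0.006, 0.001]
ft_force: [-0.2, -0.8, 0.7]
grip_width: 0.705
```

```bash
python3 - <<'E'
from h import *
s=telemetry.get_obs();print(s['position'],R.from_quat(s['ee_rot']).as_matrix().round(3))
k,p,d=cam("wrist"); cv2.imwrite("pics/w1.png",p)
C=cloud(k,d);hsv=cv2.cvtColor(p,cv2.COLOR_BGR2HSV)
red=((hsv[...,0]<8)|(hsv[...,0]>172))&(hsv[...,1]>150)&(d>0)
for a in(.09,.12,.15,.165,.178):
    P=C[red&(abs(C[...,2]-a)<.007)]
    if len(P):print(a,len(P),P.mean(0).round(4),P.min(0).round(4),P.max(0).round(4))
E
```

```text
[ 0.49115545 -0.26706026  0.2286103 ] [[ 0.021 -1.    -0.01 ]
 [-1.    -0.021  0.007]
 [-0.008  0.01  -1.   ]]
0.09 76 [ 0.4974 -0.269   0.09  ] [ 0.4937 -0.2757  0.083 ] [ 0.4989 -0.2624  0.0968]
0.12 95 [ 0.4974 -0.2687  0.1203] [ 0.4933 -0.2756  0.1132] [ 0.4988 -0.2622  0.1268]
0.15 133 [ 0.4974 -0.2687  0.15  ] [ 0.4932 -0.2757  0.143 ] [ 0.4989 -0.2622  0.1569]
0.165 92 [ 0.4975 -0.2689  0.1629] [ 0.4932 -0.2753  0.1581] [ 0.499  -0.2622  0.172 ]
0.178 490 [ 0.4931 -0.2691  0.1783] [ 0.4846 -0.2756  0.171 ] [ 0.4991 -0.2623  0.1807]
```

View pics/w1.png

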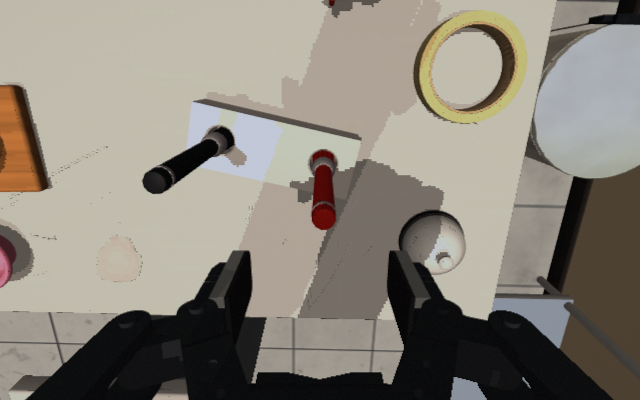

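The wrist view shows the red handle end at (323,215), centred between the fingers (about 250–390), with the black brush well clear at (157,180). I can descend.

Call:
{"op": "servo_tool", "data": {
  "deltas": [
    [[0.2,0,1.5],0,6],
    [[0,-0.05,1.8],0,6],
    [[0,0,1.8],0,6],
    [[0,0,1.8],0,6],
    [[0,0,1.8],0,6],
    [[0,0,1.5],0,6],
    [[0,0,0],0,6],
    [[0,0,0],0,6]
  ]
}}

```text
clock: 2.4
position: [0.4854, -0.2791, 0.1235]
ee_rot: [0.712, -0.702, -0.005, 0.002]
ft_force: [0.1, 0.3, 0.8]
grip_width: 0.703
```

Call:
{"op": "servo_tool", "data": {
  "deltas": [
    [[-0.6,-0.4,0],0,6],
    [[-0.4,-0.2,0],0,6],
    [[0,0,0],0,6],
    [[0,0,0],0,6]
  ]
}}

```text
clock: 2.73
position: [0.4924, -0.27, 0.1268]
ee_rot: [0.712, -0.703, -0.003, 0.002]
ft_force: [-0.3, -0.6, -1.0]
grip_width: 0.704
```

Call:
{"op": "servo_tool", "data": {
  "deltas": [
    [[0,0,0.2],0,3],
    [[0,0,0],0,2],
    [[0,0,0],0,0],
    [[0,0,0],0,0],
    [[0,0,0],0,0],
    [[0,0,0],0,0]
  ]
}}

```text
clock: 3.23
position: [0.4934, -0.2702, 0.1263]
ee_rot: [0.712, -0.702, -0.001, 0.002]
ft_force: [-0.2, -0.7, -0.4]
grip_width: 0.164
```

Gripped at 14 mm. Next I lift, then detour in -x past the black brush.

Call:
{"op": "servo_tool", "data": {
  "deltas": [
    [[0,0,-1.0],0,0],
    [[0,0,-1.5],0,0],
    [[0,0,-2.0],0,0],
    [[0,0,-2.0],0,0],
    [[0,0,-2.0],0,0],
    [[0,0,-2.0],0,0],
    [[0,0,-2.0],0,0],
    [[0,0,-1.0],0,0],
    [[0,0,0],0,0],
    [[0,0,0],0,0]
  ]
}}

```text
clock: 4.07
position: [0.493, -0.2699, 0.2718]
ee_rot: [0.712, -0.702, -0.001, 0.001]
ft_force: [0.6, 0.2, -1.1]
grip_width: 0.168
```

Call:
{"op": "servo_tool", "data": {
  "deltas": [
    [[0,1.5,0],0,0],
    [[0,2.0,0],0,0],
    [[0,2.0,0],0,0],
    [[-1.5,1.5,0],0,0],
    [[-2.5,0.5,0],0,0],
    [[-3,0,0],0,0],
    [[-3,0,0],0,0],
    [[-3,0,0],0,0],
    [[-3,0,0],0,0],
    [[-3,0,0],0,0],
    [[-3,0,0],0,0],
    [[-3,0,0],0,0]
  ]
}}

```text
clock: 5.07
position: [0.4036, -0.0165, 0.2568]
ee_rot: [-0.707, 0.707, 0.011, -0.006]
ft_force: [-0.2, -0.8, -0.0]
grip_width: 0.166
```

Call:
{"op": "servo_tool", "data": {
  "deltas": [
    [[-2.5,-1.0,-0.2],0,0],
    [[-2.5,-1.0,-0.2],0,0],
    [[-2.5,-1.0,-0.2],0,0],
    [[-2.5,-1.0,-0.2],0,0],
    [[-2.5,-1.0,-0.1],0,0],
    [[-2.5,-1.0,-0.1],0,0],
    [[-2.5,-1.0,-0.1],0,0],
    [[-2.0,-0.8,0],0,0],
    [[-1.0,-0.4,0],0,0],
    [[0,0,0],0,0],
    [[0,0,0],0,0]
  ]
}}

```text
clock: 5.98
position: [0.4804, 0.2044, 0.2535]
ee_rot: [0.709, -0.705, -0.017, 0.013]
ft_force: [-0.3, -0.8, -1.1]
grip_width: 0.163
```

Call:
{"op": "servo_tool", "data": {
  "deltas": [
    [[-0.6,-0.9,0],0,0],
    [[-0.2,-0.5,0],0,0],
    [[0,0,0],0,0],
    [[0,0,0],0,0]
  ]
}}

```text
clock: 6.32
position: [0.4935, 0.2089, 0.2505]
ee_rot: [0.708, -0.705, -0.018, 0.015]
ft_force: [0.2, 0.6, 0.0]
grip_width: 0.166
```

```bash
python3 - <<'E'
from h import *
s=telemetry.get_obs();print(s['position'],R.from_quat(s['ee_rot']).as_matrix().round(3))
k,p,d=cam("scene"); C=cloud(k,d)
q=cv2.resize(p[120:340,180:400],None,fx=2.7,fy=2.7,interpolation=cv2.INTER_CUBIC);cv2.imwrite("pics/s2.png",q)
for a in(.14,.15,.16,.17,.18,.19,.2,.21,.22,.23):
    m=(d>0)&(abs(C[...,2]-a)<.005)&(np.hypot(C[...,0]-.49,C[...,1]-.21)<.03);P=C[m]
    if len(P):print(a,len(P),P.mean(0).round(4),P.min(0).round(4),P.max(0).round(4))
E
```

```text
[0.49345777 0.20894892 0.25051911] [[ 0.004 -0.999 -0.046]
 [-1.    -0.005  0.004]
 [-0.004  0.046 -0.999]]
0.14 67 [0.4775 0.2128 0.1402] [0.4715 0.1994 0.1352] [0.4911 0.2199 0.1447]
0.15 72 [0.4788 0.2126 0.1498] [0.473  0.2    0.1451] [0.492  0.2195 0.1545]
0.16 73 [0.4792 0.2123 0.1601] [0.4738 0.2009 0.1554] [0.4922 0.2192 0.1649]
0.17 66 [0.4796 0.2123 0.1702] [0.4744 0.2005 0.1653] [0.4891 0.2186 0.1748]
0.18 66 [0.4798 0.2124 0.1803] [0.4744 0.2009 0.1753] [0.4903 0.2183 0.1849]
0.19 83 [0.481  0.2116 0.1901] [0.4747 0.2    0.1853] [0.4925 0.2185 0.1949]
0.2 51 [0.4826 0.2112 0.2003] [0.478  0.2029 0.1952] [0.4925 0.2158 0.205 ]
0.21 52 [0.4828 0.2113 0.21  ] [0.4794 0.2022 0.2052] [0.4887 0.2157 0.2148]
0.22 58 [0.4832 0.2108 0.2203] [0.4793 0.2033 0.2153] [0.4914 0.2154 0.225 ]
0.23 49 [0.4839 0.2112 0.2299] [0.4801 0.2029 0.2251] [0.4938 0.2154 0.2345]
```

View pics/s2.png

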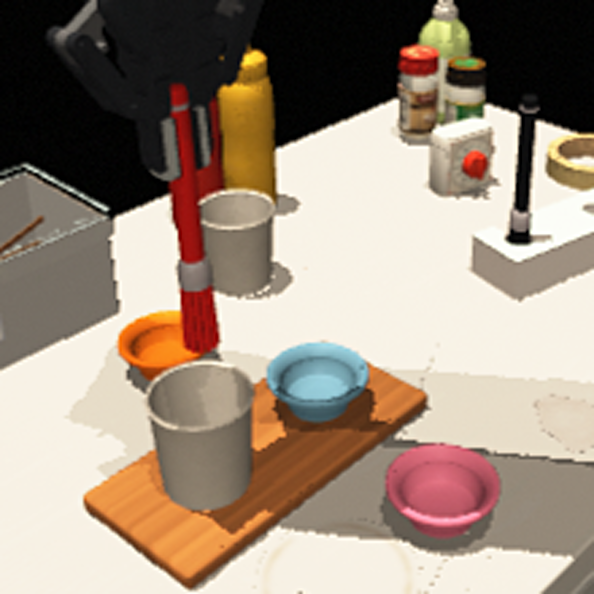

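The view shows the brush held nearly upright, with its tips at about (200,345), just above the cup opening at (203,392). The depth data puts the foot at about (0.486,0.209). I'll shift +9 mm in x and +4 mm in y, then lower.

Call:
{"op": "servo_tool", "data": {
  "deltas": [
    [[-0.4,-0.6,0],0,0],
    [[-0.1,-0.4,0.5],0,0],
    [[0,-0.05,1.2],0,0],
    [[0,-0.05,1.2],0,0],
    [[0,-0.05,0.6],0,0],
    [[0,0,0],0,0],
    [[0,0,0],0,0]
  ]
}}

```text
clock: 6.95
position: [0.5035, 0.2125, 0.2103]
ee_rot: [0.708, -0.706, -0.017, 0.016]
ft_force: [-0.4, 0.5, 0.0]
grip_width: 0.162
```

Call:
{"op": "servo_tool", "data": {
  "deltas": [
    [[0,-0.05,1.0],0,0],
    [[0,-0.05,1.0],0,0],
    [[0,-0.05,1.0],0,0],
    [[0,0,0.5],0,0],
    [[0,0,0],0,0],
    [[0,0,0],0,0]
  ]
}}

```text
clock: 7.45
position: [0.5029, 0.2125, 0.1712]
ee_rot: [0.708, -0.706, -0.018, 0.016]
ft_force: [-0.1, -0.6, -0.6]
grip_width: 0.162
```

```bash
python3 - <<'E'
from h import *
s=telemetry.get_obs();print(s['position'],s['ft_force'])
k,p,d=cam("scene"); C=cloud(k,d)
q=cv2.resize(p[120:340,180:400],None,fx=2.7,fy=2.7,interpolation=cv2.INTER_CUBIC);cv2.imwrite("pics/s3.png",q)
E
```

```text
[0.50288954 0.21245737 0.17116737] [-0.09473362 -0.63121546 -0.59254444]
```

View pics/s3.png

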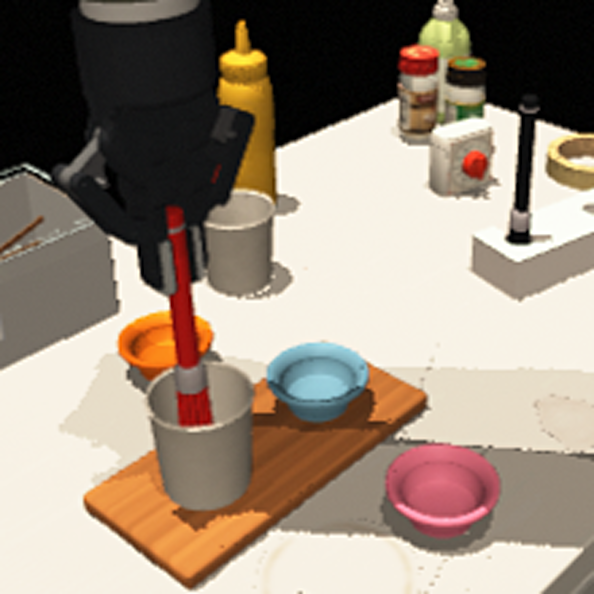

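The bristles are inside the cup at about (195,405), not touching the rim and with the cup unmoved. I'll continue down to the floor.

Call:
{"op": "servo_tool", "data": {
  "deltas": [
    [[0,-0.05,0.8],0,0],
    [[0,-0.05,0.8],0,0],
    [[0,-0.03,0.6],0,0],
    [[0,0,0.3],0,0],
    [[0,0,0],0,0],
    [[0,0,0],0,0]
  ]
}}

```text
clock: 8.0
position: [0.5035, 0.2127, 0.1441]
ee_rot: [0.708, -0.706, -0.017, 0.016]
ft_force: [-0.1, -0.2, -1.0]
grip_width: 0.161
```

Call:
{"op": "servo_tool", "data": {
  "deltas": [
    [[0,-0.02,0.3],0,0],
    [[0,0,0.15],0,0],
    [[0,0,0.1],0,0],
    [[0,0,0],0,0],
    [[0,0,0],0,0]
  ]
}}

```text
clock: 8.42
position: [0.5039, 0.213, 0.139]
ee_rot: [0.708, -0.706, -0.017, 0.015]
ft_force: [-0.2, 0.0, 0.4]
grip_width: 0.165
```

Call:
{"op": "servo_tool", "data": {
  "deltas": [
    [[0,0,0.15],0,0],
    [[0,0,0.1],0,0],
    [[0,0,0],0,0]
  ]
}}

```text
clock: 8.67
position: [0.5051, 0.2136, 0.1392]
ee_rot: [0.708, -0.706, -0.016, 0.013]
ft_force: [-0.5, -0.2, -0.6]
grip_width: 0.166
```

The brush has stopped on the floor. I'll open partway and check that it stands free.

Call:
{"op": "servo_tool", "data": {
  "deltas": [
    [[0,0,0],0,2],
    [[0,0,0],0,3],
    [[0,0,0],0,4],
    [[0,0,0],0,5],
    [[0,0,0],0,6],
    [[0,0,0],0,6],
    [[0,0,0],0,6]
  ]
}}

```text
clock: 9.25
position: [0.5051, 0.2136, 0.1388]
ee_rot: [0.708, -0.706, -0.016, 0.013]
ft_force: [0.2, -1.1, -0.4]
grip_width: 0.704
```

```bash
cat > look.py <<'E'
from h import *
import sys
s=telemetry.get_obs();print(s['position'],s['ft_force'],s['clock'])
k,p,d=cam("scene"); C=cloud(k,d);hsv=cv2.cvtColor(p,cv2.COLOR_BGR2HSV)
q=cv2.resize(p[120:340,180:400],None,fx=2.7,fy=2.7,interpolation=cv2.INTER_CUBIC);cv2.imwrite(f"pics/{sys.argv[1]}.png",q)
red=((hsv[...,0]<8)|(hsv[...,0]>172))&(hsv[...,1]>150)&(d>0)&(abs(C[...,0]-.5)<.05)&(abs(C[...,1]-.17)<.12)
for a in np.arange(.07,.2,.015):
    P=C[red&(abs(C[...,2]-a)<.006)]
    if len(P):print(a.round(3),len(P),P.mean(0).round(4))
E
python3 look.py s4
```

```text
[0.50510573 0.21358251 0.13884283] [ 0.24412831 -1.08005759 -0.3627636 ] 9.25
0.085 30 [0.4926 0.216  0.0869]
0.1 44 [0.4913 0.2168 0.1   ]
0.115 49 [0.4911 0.2169 0.1153]
0.13 48 [0.4905 0.2166 0.13  ]
0.145 44 [0.491  0.217  0.1449]
0.16 47 [0.4907 0.2175 0.1601]
0.175 36 [0.4903 0.2169 0.1735]
0.19 49 [0.4922 0.2151 0.1883]
```

View pics/s4.png

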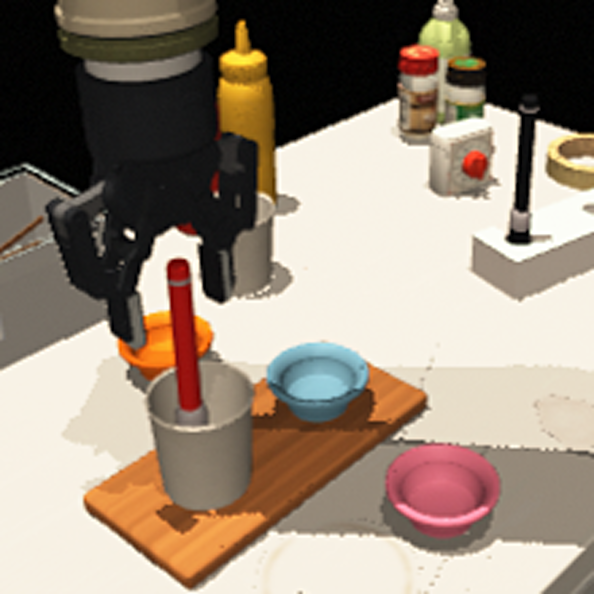

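The brush stands free and upright on the cup floor at about (180,300), with the fingers clear on both sides. Now I open fully, centre the pads in x and push slowly towards the bowl.

Call:
{"op": "servo_tool", "data": {
  "deltas": [
    [[0,0.4,0],0,8.5],
    [[0,0.4,0],0,8.5],
    [[0,0,0],0,8.5],
    [[0.5,0,0],0,8.5],
    [[0.7,0,0],0,8.5],
    [[0.7,0,0],0,8.5],
    [[0.5,0,0],0,8.5],
    [[0,0,0],0,8.5]
  ]
}}

```text
clock: 9.97
position: [0.4961, 0.1866, 0.139]
ee_rot: [0.708, -0.706, -0.016, 0.014]
ft_force: [0.4, 0.3, 0.4]
grip_width: 0.993
```

Call:
{"op": "servo_tool", "data": {
  "deltas": [
    [[0.4,0,0],0,8.5],
    [[0.4,0,0],0,8.5],
    [[0.4,0,0],0,8.5],
    [[0.4,0,0],0,8.5],
    [[0.4,0,0],0,8.5],
    [[0.4,0,0],0,8.5],
    [[0.4,0,0],0,8.5],
    [[0,0,0],0,8.5]
  ]
}}

```text
clock: 10.63
position: [0.4964, 0.1549, 0.139]
ee_rot: [0.707, -0.707, -0.016, 0.014]
ft_force: [-0.2, 0.3, 0.6]
grip_width: 0.995
```

```bash
python3 look.py s5
```

```text
[0.49644444 0.15486796 0.13897237] [-0.15385363  0.33018421  0.64582616] 10.6333
0.07 4 [0.4967 0.2131 0.0654]
0.085 24 [0.4941 0.2035 0.0878]
0.1 48 [0.4936 0.202  0.0999]
0.115 48 [0.4934 0.1988 0.1152]
0.13 49 [0.4938 0.1959 0.1299]
0.145 34 [0.4931 0.1927 0.143 ]
0.16 28 [0.4894 0.1892 0.1603]
0.175 26 [0.4905 0.1869 0.1742]
0.19 34 [0.4926 0.1848 0.1884]
```

Tilt is about 10.5° straight towards the bowl, so I keep pushing.

Call:
{"op": "servo_tool", "data": {
  "deltas": [
    [[0.3,0,0],0,8.5],
    [[0.3,0,0],0,8.5],
    [[0.3,0,0],0,8.5],
    [[0.3,0,0],0,8.5],
    [[0.2,0,0],0,8.5],
    [[0,0,0],0,8.5],
    [[0,0,0],0,8.5]
  ]
}}

```text
clock: 11.27
position: [0.4963, 0.1404, 0.139]
ee_rot: [0.708, -0.706, -0.016, 0.013]
ft_force: [-0.1, -0.5, -0.3]
grip_width: 0.998
```

```bash
python3 look.py s6
```

```text
[0.49629713 0.14038507 0.13901084] [-0.13714397 -0.47274432 -0.26857422] 11.2667
0.07 18 [0.4932 0.2006 0.0668]
0.085 30 [0.4917 0.1873 0.0864]
0.1 55 [0.4918 0.1822 0.0996]
0.115 54 [0.4913 0.1748 0.1151]
0.13 53 [0.4918 0.168  0.1299]
0.145 56 [0.4909 0.1606 0.1449]
0.16 56 [0.4908 0.1535 0.1603]
0.175 46 [0.4914 0.1458 0.1759]
```

It has fallen onto the rim at about 25° and is clear of both fingers. I'll lift straight up.

Call:
{"op": "servo_tool", "data": {
  "deltas": [
    [[0,0.03,-0.8],0,8.5],
    [[0,0.05,-1.2],0,8.5],
    [[0,0.06,-1.5],0,8.5],
    [[0,0.06,-1.5],0,8.5],
    [[0,0.06,-1.5],0,8.5],
    [[0,0.06,-1.5],0,8.5],
    [[0,0.06,-1.5],0,8.5],
    [[0,0.06,-1.5],0,8.5],
    [[0,0,0],0,8.5],
    [[0,0,0],0,8.5]
  ]
}}

```text
clock: 12.15
position: [0.4961, 0.1426, 0.2636]
ee_rot: [0.709, -0.705, -0.015, 0.011]
ft_force: [-0.4, -0.1, -1.3]
grip_width: 0.997
```

```bash
python3 look.py s7; python3 - <<'E'
from h import *
k,p,d=cam("top");C=cloud(k,d)
def circ(P):
    A=np.c_[2*P[:,:2],np.ones(len(P))];s=np.linalg.lstsq(A,(P[:,:2]**2).sum(1),rcond=None)[0];return s[:2].round(4)
for n,x,y,a,b,r in(('cup',.495,.207,.083,.096,.045),('bowl',.4985,.0977,.04,.052,.045),('spare',.693,.006,.068,.08,.045),('blk',.511,-.171,.165,.19,.03)):
    m=(d>0)&(C[...,2]>a)&(C[...,2]<b)&(np.hypot(C[...,0]-x,C[...,1]-y)<r);print(n,m.sum(),circ(C[m]))
E
```

```text
[0.4960996  0.14255492 0.2635887 ] [-0.43827816 -0.12333814 -1.30214862] 12.15
0.07 17 [0.493  0.2002 0.0667]
0.085 33 [0.4924 0.1869 0.0875]
0.1 51 [0.4916 0.1821 0.0996]
0.115 51 [0.4914 0.1751 0.115 ]
0.13 54 [0.4912 0.1682 0.1296]
0.145 57 [0.491  0.1608 0.1448]
0.16 57 [0.4906 0.1539 0.1602]
0.175 48 [0.4912 0.1458 0.1761]
cup 0 [0. 0.]
bowl 266 [0.4983 0.0976]
spare 138 [0.6933 0.0064]
blk 58 [ 0.5103 -0.1704]
```

View pics/s7.png

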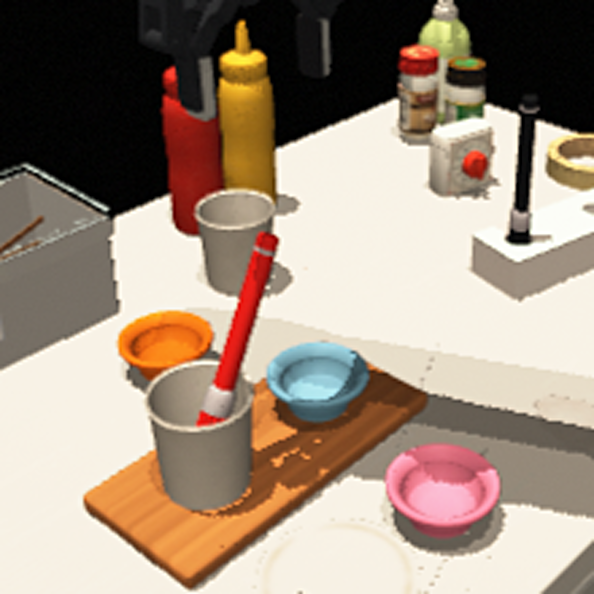

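The brush leans on the bowl side of the cup, with its handle end at (267,240) and about 42 mm from the bowl centre. The cup is upright at the same pixels as before, and the fingers are well clear.

```bash
python3 -c "
from h import *
print(order.hand_in())"
```

```text
the job is handed in; nothing more can be done
None
```

I put the red brush, bristles down, into the cup on the board, and it now leans towards the blue bowl. I handed the job in with the robot clock at about 12.3 s of the 38 s allowed; no verdict was reported.

I gripped it by the handle, carried it round the black brush and lowered it until it stopped on the cup floor. There I let go, and it stood upright on its own. I then pushed the handle slowly towards the bowl with one open finger until it tipped onto the rim, and lifted the gripper straight up.

**Last checks:**
- **Red brush:** it leans about 25° towards the bowl, with the handle end about 42 mm from the bowl's centre. It did not move when the gripper left.
- **Blue bowl, spare cup and black brush:** all are within about 1 mm of where they started.
- **Cup:** the top-camera re-measurement of its rim found no points, most likely because the arm was in the way. The scene picture shows it upright and in the same place.
- **Foot height:** I did not measure it directly. It comes from the gripper height, which put the foot on the cup floor, and from the brush standing there unaided.

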